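Uncap the bead jar in the jar brace

TASK

Stand the jar with the orange cap in the square pocket of the dark wooden jar brace, turning it so that its flat sides fit and it sits fully down. With the brace keeping the jar from turning, unscrew the tight cap anticlockwise, stop turning as soon as the threads let go (they do so at the latest when the white marks on cap and jar line up), and lift the cap just clear of the mouth. Finish while still holding it there, level and centred a finger's breadth or two above the open jar, which stays seated; do not knock over the jar, and leave the other things on the counter where they are.

Things in the scene. Friction and masses are not known exactly. Their poses are not given: they have to be found in the camera images.
- jar: Amber see-through jar with a square body, brass beads inside: 58 x 58 mm, corners rounded about 6 mm, 58 mm high, flat sides facing its own +-x and +-y, with a round neck above. Some 0.2 to 0.4 kg. Origin: centre of its underside, z up. A white stripe marks its +x side and shoulder edge. Can be gripped across two flat sides (the cap is narrower). Loose: unless braced it turns with the cap.
- mouth (a point): Centre of the jar's mouth at the rim, 80 mm above the jar's origin. The rim is a springy black seal ring, 32 mm across; the screwed-on cap presses it down 3 mm, and it pushes the cap up with about 16 N, so turning the cap takes about 0.3 N m (0.2 to 0.45). Free of its threads and let go, the cap rises 3 mm.
- cap: Orange round screw cap on that jar, 54 mm across, 21 mm high, 0.04 kg, sides upright. Origin: centre of its lower edge, z up; the white stripe on its top runs from the middle towards its own +x. Screwed on, its origin is 60 mm and its top 81 mm above the jar's origin, and its x axis lies 55 to 75 degrees clockwise (from above) of the jar's x axis.
- thread (a point): Centre of the jar's three short level threads, 68 mm above the jar's origin, axes as the jar's. The cap stays at its height while turned. The threads let go when the cap's x axis is within about 17 degrees of the jar's x axis; about 17 degrees past line-up the cap meets a hard stop. Only in that window can it be lifted off, straight up.
- green_jar: Another jar of the same shape and size with a green cap that does not open: leave it alone. Origin: centre of its underside.
- brace: Dark wooden block 100 x 100 x 24 mm screwed to the counter, with a square pocket in its middle, 62 x 62 mm (66 mm at the chamfered mouth) and 18 mm deep, its sides along the block's x and y. Origin: centre of its underside. The jar fits in any of four directions with 2 mm to spare on each side; seated, it can still turn about 5 degrees each way.
- pocket (a point): Centre of the floor of the brace's pocket, 6 mm above the counter, axes along the pocket's sides. A fully seated jar has its origin here.
- spool: White spool with yellow line, 64 mm across, 30 mm high. Bystander. Origin: centre of its underside.
- reel: Dark reel lying flat, 76 mm across, 47 mm high with its crank knob, foot plate at +y. Bystander. Origin: centre of its underside.
- dressing_bottle: Small blue bottle with a white cap, 32 mm across, 85 mm high. Bystander. Origin: centre of its underside.
- hook_box: Clear flat box with coloured contents, 70 x 100 x 28 mm. Bystander. Origin: centre of its underside.
- pliers: Pliers with blue grips lying flat, about 160 mm long, 11 mm high. Bystander. Origin: under their middle, jaws to +x.
Things that resemble listed ones, but are neither listed nor needed, are in the scene too. Of the things that look like the cap, the largest one is meant. Several things look just like the brace: the one meant starts farthest from the robot's base.

How it is judged:
On the way, in this order (a step that is already met when the one before it is completed fails the run):
1. the jar stands fully down in the brace's pocket with its cap still screwed on (horizontal distance between jar and pocket below 0.006 m and z of jar in the frame of pocket between -0.004 and 0.004 m and angle between jar's own z axis and vertical below 0.08 rad and z of cap in the frame of jar below 0.0625 m and angle between the x axis of cap and the x axis of jar, either way round above 0.5 rad), for 0.2 s.
2. the cap is turned until the threads let go, the jar staying in the brace (horizontal distance between jar and pocket below 0.006 m and z of jar in the frame of pocket between -0.004 and 0.004 m and angle between jar's own z axis and vertical below 0.08 rad and angle between the x axis of cap and the x axis of jar, either way round below 0.42 rad and z of cap in the frame of jar below 0.073 m), for 0.05 s.
At the end, for the whole second after the job is handed in: Jar seated in the brace (6 mm sideways, 4 mm of the floor, 0.08 rad upright); gripper holds the cap still (over 1 N), off the jar, lower edge 2 to 45 mm above the rim, within 18 mm of the jar's axis, level within 0.2 rad, its mark within 0.55 rad of the jar's mark (horizontal distance between jar and pocket below 0.006 m and z of jar in the frame of pocket between -0.004 and 0.004 m and angle between jar's own z axis and vertical below 0.08 rad and z of cap in the frame of jar between 0.082 and 0.125 m and horizontal distance between cap and jar below 0.018 m and angle between cap's own z axis and vertical below 0.2 rad and angle between the x axis of cap and the x axis of jar, either way round below 0.55 rad and contact force between cap and the fingers above 1 N and contact force between cap and jar below 0.05 N and linear speed of cap below 0.02 m/s); the arm keeps its last pose, push and grip.
It fails at once if the jar is knocked over (tilted more than 0.6 rad) (angle between jar's own z axis and vertical above 0.6 rad).
It fails at once if another thing on the counter is moved more than 30 mm (distance of any of green_jar, spool, reel, dressing_bottle, hook_box, pliers from where it was at the start of the episode above 0.03 m).
It also fails if it takes over 51 s, if anything falls off the work surface, if the arm or the gripper's body presses on something with over 40 N, if the wrist force passes 120 N, or if a joint passes its speed limit or range.

ROBOT

A 6-joint arm with a two-finger parallel gripper is mounted at the origin on the work surface. World frame = base frame: x ahead of the robot, y to its left, z up, the work surface at z = 0. Lengths are in m, angles in rad, forces in N, time in s.
With the tool pointing down it reaches from about 0.25 to 0.8 m from the base axis. Payload 3.9 kg.
Tool frame: the origin (TCP) lies at the very end of the fingers, on their centre line; the grasp point (between the pads) lies 19 mm behind it; z points along the fingers, y is the direction in which the jaws open and shut (so a half turn about z gives the same grasp; the last joint's range is limited). The gripper opens to 85 mm and grips with 20 to 120 N. Pads are 22 mm wide; open, the fingers measure 114 mm over their backs; the gripper's body (76 mm by 85 mm) begins 54 mm behind the grasp point. The pads swing forward as they close: fully open they stand 13 mm farther back than shut.
Start: joints at [-1.161, 0.26, -0.138, 1.173, 0, 1.571], TCP at [0.209, -0.482, 0.231] pointing down, gripper open.
Joint ranges: [-2.78, 2.78], [-0.83, 1.72], [-1.28, 1.37], [-1.9, 2.12], [-1.57, 1.48], [-3.14, 3.14]. Speed limits (rad/s): [2.57, 2.57, 3.14, 3.14, 3.14, 3.14].

INTERFACE

Orientations are given as a 3x3 rotation matrix whose columns are the frame's x, y, z axes.
In Python, from cell import ctrl gives the robot as it stands.
- The arm moves only by the tool apply_moves, never from a script. Its argument "series" is one flat list of numbers, 4 for each row, row after row: the shift along the tool's x, y, z in mm, then the turn about the tool's z in rad. A call has 1 to 12 rows; each row is the pose to reach, as a shift and turn from the pose measured when the call began, along the tool's axes at that moment; what a row does not reach only later rows make up. A row lasts 1/8 s, in which the tool goes at most 62.5 mm and 10.7 degrees, less where a joint would pass 70% of its speed; a pose out of reach is approached as far as the arm can. A call with a gripper value outside its range is refused whole. "claw" is the finger opening in mm, from 0 to 85.4, set as the call begins (left out, the last holds). The fingers move at their own pace and stop on an object; "squeeze" is the grip in N (left out, the last holds). Time passes only in rows, so rows that repeat a pose let the fingers close. It gives the time, the measured TCP pose, the force and the opening at its end, in the units of the state.
- ctrl.observe(): the state, without advancing time (a new reading comes with each control period).
- ctrl.camera(name): name is "side" or "top" or "wrist"; returns a dict with "image" (420x560x3 uint8, red, green, blue), "fx", "fy", "cx", "cy" (pixels), "position" and "attitude" of the camera in the world; the wrist camera has in their place "mount" (4x4, takes a point from camera to tool coordinates, whose origin is the TCP and whose axes are the flange's). Camera axes: x right, y down, z forward; pixel columns grow to the right and rows downward; lengths in m; the calibration is good to about 2 mm. A picture is of the moment at which its call begins: read the wrist's pose just before it. There is no depth.
- ctrl.finish_job(): hands the job in, once; it reports no verdict.
The state is a dict: "t": time; "joints": joint angles; "dq": joint speeds; "joint_efforts": joint torques, N m; "tool_pos": TCP position; "ee_rot": TCP orientation; "wrist_force": force on the tool from outside, world axes, zero at the start; "wrist_torque": the same for the moment, N m; "grip_width": finger opening in m.
Only numpy, scipy, OpenCV 4.12 (cv2) and the standard library are available. Lean on these libraries where they do the work, as an engineer would, in place of code of your own. Each camera call takes 0.05 s, during which the arm holds its last target.

## Working session

There is one attempt and no reset: what is moved stays moved. The work goes in short steps, Python scripts to look and compute and a tool call to move; the robot and the scene stay as the last step left them, time stands still between calls to the robot, and variables do not carry over. Pictures are saved under pics/ and viewed, and the job is handed in when it is done.

Besides the shell and the picture viewer there is one more tool, called after "Call:" in YAML: its name, and indented under it one key for each argument. apply_moves: Moves the arm, as the interface text tells. Its arguments: {"type":"object","properties":{"series":{"type":"array"},"claw":{"type":"number"},"squeeze":{"type":"number"}},"required":["series"]}

```bash
mkdir -p pics; ls; python3 - <<'E'
from cell import ctrl
import cv2,json
s=ctrl.observe()
print({k:s[k] for k in('t','tool_pos','ee_rot','grip_width','wrist_force')})
for n in('top','side','wrist'):
    c=ctrl.camera(n); cv2.imwrite(f'pics/{n}0.png',c['image'][:,:,::-1])
    print(n,{k:v for k,v in c.items() if k!='image'})
E
```

```text
pics
{'t': 0.0, 'tool_pos': array([ 0.20891236, -0.48087189,  0.23046563]), 'ee_rot': array([[ 9.17183953e-01,  3.98463331e-01, -7.55575849e-04],
       [ 3.98464045e-01, -9.17182098e-01,  1.84501826e-03],
       [ 4.21714799e-05, -1.99329095e-03, -9.99998013e-01]]), 'grip_width': 0.08508979436275277, 'wrist_force': array([-0.62867947, -0.55799269,  0.74340767])}
top {'fx': 443.6859583126886, 'fy': 443.6859583126886, 'cx': 282.4537110349143, 'cy': 208.85699465198795, 'position': array([ 0.3596876 , -0.07757237,  1.31711869]), 'attitude': array([[-4.73197742e-03, -9.91359802e-01,  1.31085279e-01],
       [-9.99988651e-01,  4.76377225e-03, -7.10330781e-05],
       [-5.54041078e-04, -1.31084128e-01, -9.91371093e-01]])}
side {'fx': 458.0497135653857, 'fy': 458.0497135653857, 'cx': 280.67867937082974, 'cy': 213.8163909801198, 'position': array([-0.02919602,  0.45100213,  0.82576766]), 'attitude': array([[-0.68585467, -0.50351613,  0.52542828],
       [-0.72770725,  0.48121149, -0.48875113],
       [-0.00674805, -0.71757021, -0.69645349]])}
wrist {'fx': 304.8625128394094, 'fy': 304.8625128394094, 'cx': 279.66063465886054, 'cy': 205.95662271491412, 'mount': array([[-2.71514225e-04, -9.53797825e-01, -3.00449056e-01,
         7.69097965e-02],
       [ 9.99999807e-01, -9.10549648e-05, -6.14633801e-04,
        -1.38760874e-03],
       [ 5.58879004e-04, -3.00449165e-01,  9.53797666e-01,
        -1.42215643e-01],
       [ 0.00000000e+00,  0.00000000e+00,  0.00000000e+00,
         1.00000000e+00]])}
```

View pics/top0.png

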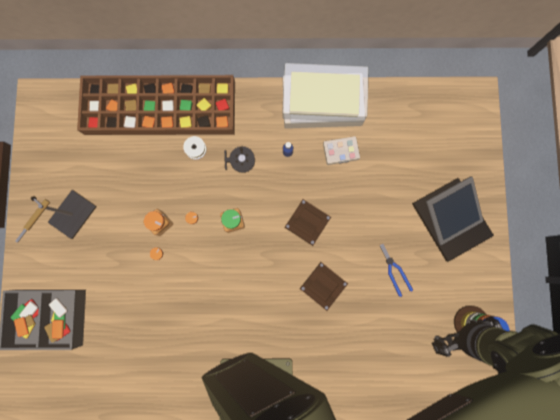

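View pics/side0.png

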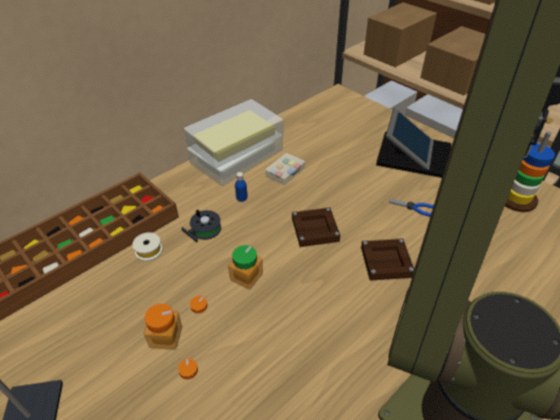

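View pics/wrist0.png

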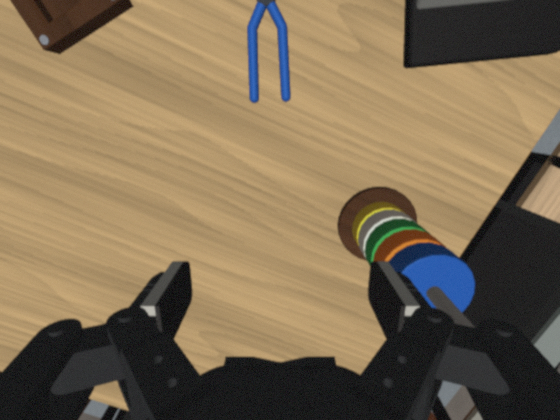

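```bash
cat > h.py <<'E'
import numpy as np, cv2
def ray(c,u,v,z):
    R=c['attitude'];p=c['position']
    d=R@np.array([(u-c['cx'])/c['fx'],(v-c['cy'])/c['fy'],1.])
    return p+d*(z-p[2])/d[2]
def proj(c,P):
    q=c['attitude'].T@(np.array(P)-c['position']); return q[0]/q[2]*c['fx']+c['cx'],q[1]/q[2]*c['fy']+c['cy']
def wristcam(ctrl):
    s=ctrl.observe(); c=ctrl.camera('wrist'); M=c['mount']
    c['attitude']=s['ee_rot']@M[:3,:3]; c['position']=s['tool_pos']+s['ee_rot']@M[:3,3]; return s,c
def crop(c,u,v,r,k):
    im=c['image'][max(0,v-r):v+r,max(0,u-r):u+r,::-1]
    return cv2.resize(im,None,fx=k,fy=k,interpolation=cv2.INTER_CUBIC)
E
python3 - <<'E'
from cell import ctrl
from h import *
t=ctrl.camera('top');s=ctrl.camera('side')
cv2.imwrite('pics/c1.png',np.hstack([crop(t,155,222,25,8),crop(t,308,222,25,8)]))
cv2.imwrite('pics/c2.png',np.hstack([crop(s,162,325,25,8),crop(s,316,226,25,8)]))
def mask(c,lo,hi,u,v,r):
    h=cv2.cvtColor(c['image'],cv2.COLOR_RGB2HSV); m=cv2.inRange(h,lo,hi)
    w=np.zeros_like(m); w[v-r:v+r,u-r:u+r]=255; return m&w
for c,u,v,zz in((t,155,222,0.081),(s,160,318,.081)):
    m=mask(c,(4,220,150),(14,255,255),u,v,22); n,l,st,ce=cv2.connectedComponentsWithStats(m)
    i=1+np.argmax(st[1:,4]);print(st[i],ce[i],ray(c,*ce[i],zz))
for nm,(u,v) in dict(br1=(308,222),br2=(324,286)).items():
    m=cv2.inRange(t['image'],(0,0,0),(110,75,60));w=np.zeros_like(m);w[v-30:v+30,u-30:u+30]=255
    cs,_=cv2.findContours(m&w,0,2);k=max(cs,key=cv2.contourArea);r=cv2.minAreaRect(k)
    P=np.array([ray(t,*p,.024)[:2] for p in cv2.boxPoints(r)]);print(nm,r,ray(t,*r[0],.018),np.linalg.norm(P[0]-P[1]),np.linalg.norm(P[1]-P[2]),np.degrees(np.arctan2(*(P[1]-P[0])[::-1])))
for nm,(u,v,z) in dict(green=(231,218,.081),spool=(195,148,.03),reel=(241,159,.03),bottle=(288,149,.08),box=(341,150,.028),pl=(395,275,.01),o1=(192,217,.01),o2=(156,254,.01)).items(): print(nm,ray(t,u,v,z))
E
```

```text
Traceback (most recent call last):
ValueError: attempt to get argmax of an empty sequence
```

View pics/c1.png

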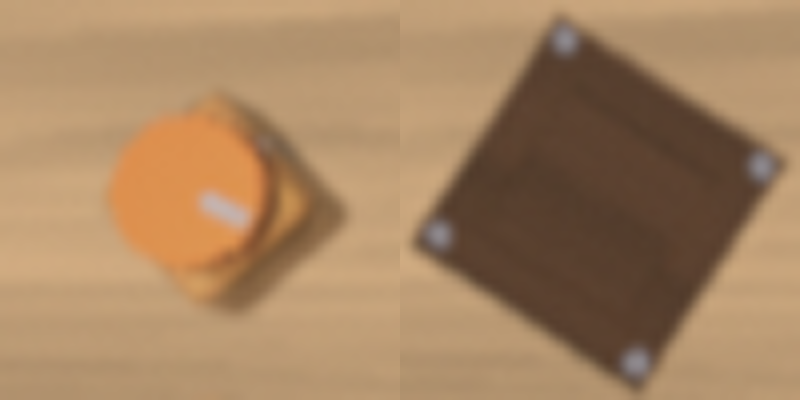

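View pics/c2.png

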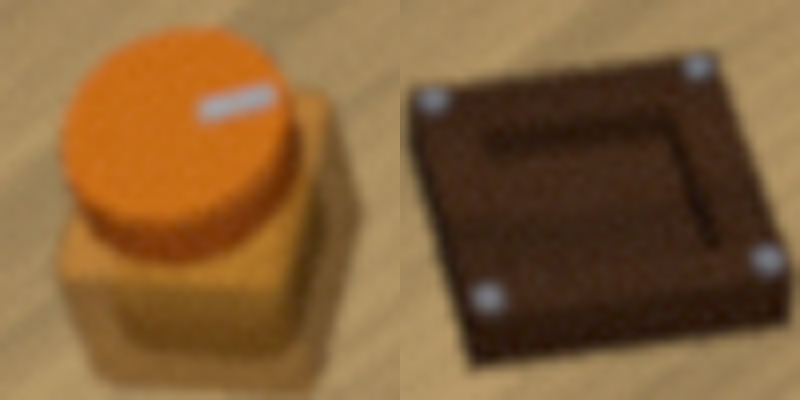

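```bash
cat > m.py <<'E'
from cell import ctrl
from h import *
t=ctrl.camera('top');s=ctrl.camera('side')
def comp(c,m,u,v,r):
    w=np.zeros_like(m); w[v-r:v+r,u-r:u+r]=255
    cs,_=cv2.findContours(m&w,0,2); return max(cs,key=cv2.contourArea)
for c,u,v,n in((t,155,222,'t'),(s,160,318,'s')):
    h=cv2.cvtColor(c['image'],cv2.COLOR_RGB2HSV); print(h[v,u])
    m=cv2.inRange(h,(5,150,180),(13,255,255)); k=comp(c,m,u,v,22); e=cv2.minEnclosingCircle(k);el=cv2.fitEllipse(k)
    print(n,cv2.contourArea(k),e,el,ray(c,*el[0],.081))
C={}
for nm,(u,v) in dict(br1=(308,222),br2=(324,286)).items():
    m=cv2.inRange(t['image'],(0,0,0),(125,95,85))
    k=comp(t,m,u,v,30);r=cv2.minAreaRect(k)
    P=np.array([ray(t,*p,.024)[:2] for p in cv2.boxPoints(r)]);print(nm,r,ray(t,*r[0],.02),np.linalg.norm(P[0]-P[1]),np.linalg.norm(P[1]-P[2]),np.degrees(np.arctan2(*(P[1]-P[0])[::-1])))
# screws of br1 from crops
a=np.array([(564-400,40),(760-400,166),(636-400,362),(438-400,234)])/8+[283,197]-.5
b=np.array([(698-400,66),(768-400,260),(488-400,298),(432-400,100)])/8+[291,201]-.5
for c,q in((t,a),(s,b)):
    P=np.array([ray(c,*p,.024)[:2] for p in q]);print(P,P.mean(0),[round(float(np.degrees(np.arctan2(*(P[(i+1)%4]-P[i])[::-1]))),1) for i in range(4)],[np.linalg.norm(P[(i+1)%4]-P[i]).round(4) for i in range(4)])
for nm,(u,v,z) in dict(green=(231,218,.081),spool=(195,148,.03),reel=(241,159,.03),bottle=(288,149,.08),box=(341,150,.028),pl=(395,275,.01),o1=(192,217,.01),o2=(156,254,.01)).items(): print(nm,ray(t,u,v,z))
E
python3 m.py
```

```text
[ 11  70 205]
t 1.5 ((159.5, 214.5), 2.12142014503479) ((159.46331787109375, 213.976806640625), (0.7316134572029114, 10.439864158630371), 135.24325561523438) [0.51030026 0.2675669  0.081     ]
[ 15 223 200]
s 0.5 ((162.5, 313.0), 2.5000998973846436) ((162.46826171875, 312.8233337402344), (3.2752842903137207, 4.830796241760254), 29.697792053222656) [0.49102378 0.27840963 0.081     ]
br1 ((307.26715087890625, 222.0288848876953), (33.04629898071289, 33.887474060058594), 32.735225677490234) [ 0.49182399 -0.15036508  0.02      ] 0.10016593833345493 0.09699100973764123 -32.94554115435733
br2 ((323.2923278808594, 285.8384704589844), (34.8192024230957, 33.942142486572266), 37.87498474121094) [ 0.30679378 -0.19432905  0.02      ] 0.09756906159742734 0.09933986698610356 -38.73027423602094
[[ 0.55224485 -0.13830214]
 [ 0.50521186 -0.20963788]
 [ 0.43366757 -0.16322251]
 [ 0.4807609  -0.0914587 ]] [ 0.4929713  -0.15065531] [-123.4, 147.0, 56.7, -33.2] [np.float64(0.0854), np.float64(0.0853), np.float64(0.0858), np.float64(0.0855)]
[[ 0.50652859 -0.21075631]
 [ 0.43462399 -0.16331466]
 [ 0.48177307 -0.09135373]
 [ 0.55379353 -0.13883196]] [ 0.49417979 -0.15106417] [146.6, 56.8, -33.4, -123.3] [np.float64(0.0861), np.float64(0.086), np.float64(0.0863), np.float64(0.0861)]
green [0.497979   0.06667501 0.081     ]
spool [0.71409834 0.18213145 0.03      ]
reel [0.67985822 0.04476572 0.03      ]
bottle [ 0.69608768 -0.09436138  0.08      ]
box [ 0.70639232 -0.25313642  0.028     ]
pl [ 0.33654186 -0.40468398  0.01      ]
o1 [0.50945917 0.19062604 0.01      ]
o2 [0.40076332 0.29381244 0.01      ]
```

Call:
apply_moves:
  series: [20,-21,-20,0,60,-63,-40,0,101,-106,-40,0,142,-149,-40,0,184,-192,-40,0,225,-235,-40,0,266,-278,-40,0,307,-321,-40,0,348,-364,-40,0,389,-407,-40,0,430,-450,-40,0,471,-493,-40,0]

```text
t: 1.85
tool_pos: [0.4451, 0.1606, 0.2715]
ee_rot: [[0.917, 0.399, 0.001], [0.399, -0.917, 0.0], [0.001, -0.0, -1.0]]
wrist_force: [1.0, -0.3, 0.7]
grip_width: 0.0854
```

Call:
apply_moves:
  series: [40,-42,0,0,70,-75,0,0,84,-90,0,0,84,-90,0,0]

```text
t: 2.35
tool_pos: [0.4989, 0.2522, 0.271]
ee_rot: [[0.898, 0.44, -0.011], [0.44, -0.898, 0.021], [-0.0, -0.024, -1.0]]
wrist_force: [0.7, -0.5, -0.1]
grip_width: 0.0853
```

```bash
python3 - <<'E'
from cell import ctrl
from h import *
s,c=wristcam(ctrl)
cv2.imwrite('pics/w1.png',c['image'][:,:,::-1]);print(s['t'],s['joints'],s['tool_pos'],s['ee_rot'],proj(c,(.49,.28,.081)))
E
```

```text
2.35 [0.45443756 0.30686774 0.03117317 1.29543381 0.02367604 3.14062302] [0.49892391 0.25218611 0.27096015] [[ 8.98082083e-01  4.39697960e-01 -1.06900536e-02]
 [ 4.39827782e-01 -8.97833637e-01  2.11254101e-02]
 [-3.09090013e-04 -2.36741349e-02 -9.99719681e-01]] (np.float64(259.15475721693775), np.float64(178.42967781632703))
```

View pics/w1.png

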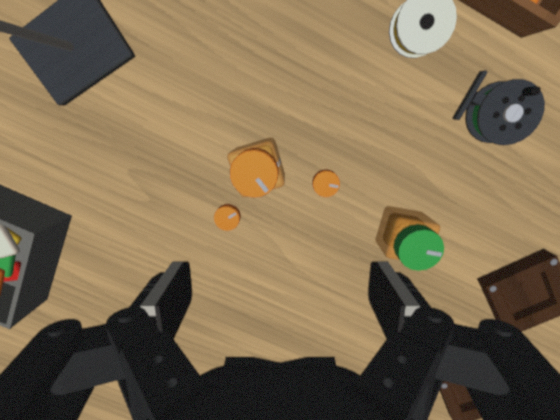

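```bash
python3 - <<'E'
import cv2
im=cv2.imread('pics/w1.png')
a=cv2.resize(im[125:215,210:300],None,fx=6.6,fy=6.6,interpolation=cv2.INTER_CUBIC)
cv2.imwrite('pics/w1c.png',a)
h=cv2.cvtColor(im,cv2.COLOR_BGR2HSV);print(h[170,245],h[150,250],h[143,262],h[170,274],h[120,250])
E
```

```text
[ 17 180 203] [ 14 188 155] [ 16 152 149] [ 17 179 199] [ 18 101 171]
```

View pics/w1c.png

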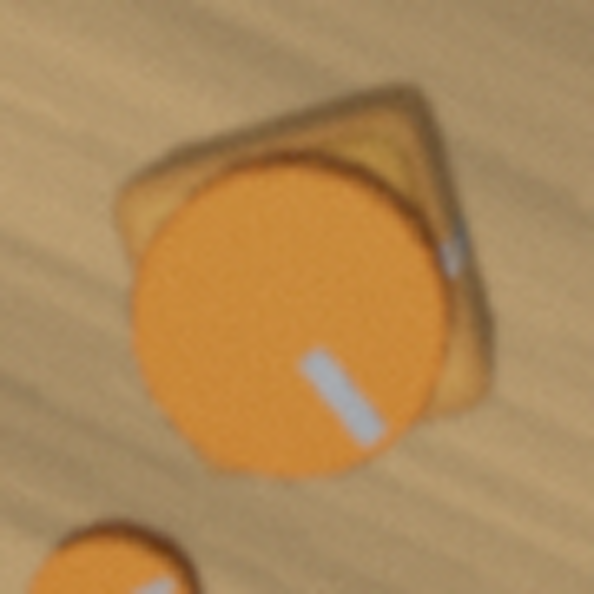

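```bash
python3 - <<'E'
from cell import ctrl
from h import *
s,c=wristcam(ctrl)
h=cv2.cvtColor(c['image'],cv2.COLOR_RGB2HSV)
m=cv2.inRange(h,(10,165,180),(22,255,255)); m[:135]=0;m[200:]=0;m[:,:225]=0;m[:,285:]=0
m[205:]=0
cs,_=cv2.findContours(m,0,2);k=max(cs,key=cv2.contourArea);(cx,cy),r=cv2.minEnclosingCircle(cv2.convexHull(k));el=cv2.fitEllipse(cv2.convexHull(k))
C=ray(c,*el[0],.081);print((cx,cy,r),el,C, 'diam',np.mean(el[1])/c['fx']*(c['position'][2]-.081))
f=lambda q,z:ray(c,q[0]/6.6+210-.42,q[1]/6.6+125-.42,z)[:2]
ang=lambda a,b:np.degrees(np.arctan2(*(b-a)[::-1])).round(1)
print('capmark',ang(f((312,357),.081),f((374,437),.081)), ang(C[:2],f((374,437),.081)),ang(C[:2],f((312,357),.081)))
print('top edge',ang(f((170,160),.03),f((385,92),.03)),'shoulder', ang(f((130,190),.058),f((400,85),.058)))
print('right',ang(f((430,110),.03),f((490,330),.03)))
S=f((452,255),.058);print('jarstripe',S,ang(C[:2],S),np.linalg.norm(S-C[:2]))
t=ctrl.camera('top');print(proj(t,C),proj(ctrl.camera('side'),C))
E
```

```text
(253.07691955566406, 171.65383911132812, 24.51325225830078) ((252.66204833984375, 172.38478088378906), (45.396854400634766, 48.0439453125), 121.40470123291016) [0.49221726 0.28844189 0.081     ] diam 0.05092317911571202
capmark -117.4 -118.8 -121.6
top edge -46.7 shoulder -43.1
right -138.7
jarstripe [0.51006521 0.26657446] -50.8 0.02822647314353619
(np.float64(151.80673890449197), np.float64(220.42203063060168)) (np.float64(157.6243439346464), np.float64(315.52873253841574))
```

Call:
apply_moves:
  series: [0,0,0,-0.18,0,0,0,-0.36,0,0,0,-0.54,0,0,0,-0.72,0,0,0,-0.9,0,0,0,-1.08,0,0,0,-1.26,0,0,0,-1.44,0,0,0,-1.62,0,0,0,-1.8,0,0,0,-1.98,0,0,0,-2.16]

```text
t: 4.05
tool_pos: [0.4974, 0.2497, 0.2722]
ee_rot: [[-0.866, 0.5, -0.01], [0.499, 0.866, 0.021], [0.019, 0.013, -1.0]]
wrist_force: [0.6, -1.0, -0.8]
grip_width: 0.0855
```

```bash
python3 - <<'E'
from cell import ctrl
s=ctrl.observe();print(s['t'],s['joints'],s['tool_pos'],s['ee_rot'])
E
```

```text
4.05 [0.45167707 0.30182253 0.02716501 1.29607272 0.0235243  0.97464331] [0.49738459 0.24967029 0.27221871] [[-0.86624272  0.49951913 -0.01020738]
 [ 0.49924555  0.86620135  0.02119208]
 [ 0.0194275   0.0132615  -0.99972331]]
```

Call:
apply_moves:
  series: [0,0,0,-0.18,0,0,0,-0.36,0,0,0,-0.54,0,0,0,-0.72,0,0,0,-0.9,0,0,0,-1.08,0,0,0,-1.26,0,0,0,-1.44,0,0,0,-1.62,0,0,0,-1.8,0,0,0,-1.98,0,0,0,-2.16]

```text
t: 5.55
tool_pos: [0.497, 0.2488, 0.2727]
ee_rot: [[0.071, -0.997, -0.01], [-0.997, -0.071, 0.021], [-0.022, 0.008, -1.0]]
wrist_force: [-0.4, 0.0, -0.5]
grip_width: 0.0853
```

Call:
apply_moves:
  series: [0,0,0,-0.18,0,0,0,-0.36,0,0,0,-0.54,0,0,0,-0.72,0,0,0,-0.9,0,0,0,-1.08,0,0,0,-1.26,0,0,0,-1.44,0,0,0,-1.62,0,0,0,-1.8,0,0,0,-1.9]

```text
t: 6.92
tool_pos: [0.4964, 0.2479, 0.2731]
ee_rot: [[0.92, 0.392, -0.01], [0.392, -0.92, 0.021], [-0.0, -0.023, -1.0]]
wrist_force: [-0.4, 0.6, -0.4]
grip_width: 0.0857
```

```bash
python3 - <<'E'
from cell import ctrl
s=ctrl.observe();print(s['t'],s['joints'],s['tool_pos'],s['ee_rot'])
E
```

```text
6.925 [ 0.44967779  0.29826388  0.0244649   1.29636284  0.0232657  -3.09500895] [0.4964438  0.24788888 0.27314643] [[ 9.19846651e-01  3.92162098e-01 -9.54084156e-03]
 [ 3.92277882e-01 -9.19601812e-01  2.12266260e-02]
 [-4.49497003e-04 -2.32679019e-02 -9.99729165e-01]]
```

Call:
apply_moves:
  series: [0,30,0,0,0,50,0,0,0,52,0,0,0,52,0,0]

```text
t: 7.42
tool_pos: [0.5119, 0.2119, 0.272]
ee_rot: [[0.927, 0.375, -0.005], [0.375, -0.927, 0.012], [-0.0, -0.013, -1.0]]
wrist_force: [0.4, -0.2, -0.2]
grip_width: 0.0855
```

```bash
python3 - <<'E'
from cell import ctrl
s=ctrl.observe();print(s['t'],s['joints'],s['tool_pos'],s['ee_rot'])
E
```

```text
7.425 [ 0.38483271  0.29784405  0.02111904  1.29452085  0.01309294 -3.140677  ] [0.51190603 0.21186178 0.2720223 ] [[ 9.27204471e-01  3.74517612e-01 -5.33162646e-03]
 [ 3.74555276e-01 -9.27127367e-01  1.19662478e-02]
 [-4.61526257e-04 -1.30921473e-02 -9.99914188e-01]]
```

Call:
apply_moves:
  series: [0,18,0,0,0,18,0,0]

```text
t: 7.68
tool_pos: [0.5157, 0.2029, 0.2717]
ee_rot: [[0.932, 0.362, -0.003], [0.362, -0.932, 0.005], [-0.001, -0.006, -1.0]]
wrist_force: [0.2, -0.0, 0.1]
grip_width: 0.0852
```

```bash
python3 - <<'E'
from cell import ctrl
s=ctrl.observe();print(s['t'],s['joints'],s['tool_pos'],s['ee_rot'])
E
```

```text
7.675 [ 0.37145442  0.29823169  0.02101621  1.29410441  0.00573038 -3.14059335] [0.51569445 0.20285262 0.27174538] [[ 9.32162535e-01  3.62030958e-01 -2.56779670e-03]
 [ 3.62039677e-01 -9.32148462e-01  5.14950935e-03]
 [-5.29285943e-04 -5.72982397e-03 -9.99983444e-01]]
```

Call:
apply_moves:
  series: [1,-15,5,0.17,3,-35,10,0.34,5,-55,20,0.51,7,-75,30,0.68,8,-85,40,0.85,8,-88,50,1.02,8,-88,55,1.19,8,-88,60,1.19,8,-88,60,1.19]

```text
t: 8.8
tool_pos: [0.4909, 0.288, 0.2119]
ee_rot: [[0.684, -0.729, -0.003], [-0.729, -0.684, 0.005], [-0.006, -0.001, -1.0]]
wrist_force: [-0.3, 0.1, 0.6]
grip_width: 0.0853
```

```bash
python3 - <<'E'
from cell import ctrl
from h import *
s,c=wristcam(ctrl)
cv2.imwrite('pics/w2.png',c['image'][:,:,::-1]);print(s['t'],s['joints'],s['tool_pos'],s['ee_rot'],proj(c,(.492,.288,.081)))
np.savez('w2.npz',**{k:c[k] for k in('image','fx','fy','cx','cy','attitude','position')})
E
```

```text
8.8 [ 0.52738359  0.34433651 -0.06751889  1.15935728  0.00581661 -1.79715158] [0.49086854 0.28804231 0.21187185] [[ 6.84359306e-01 -7.29137528e-01 -3.28710635e-03]
 [-7.29122173e-01 -6.84366609e-01  4.81672911e-03]
 [-5.76164378e-03 -8.99671266e-04 -9.99982997e-01]] (np.float64(279.59247942178973), np.float64(193.42595599902296))
```

View pics/w2.png

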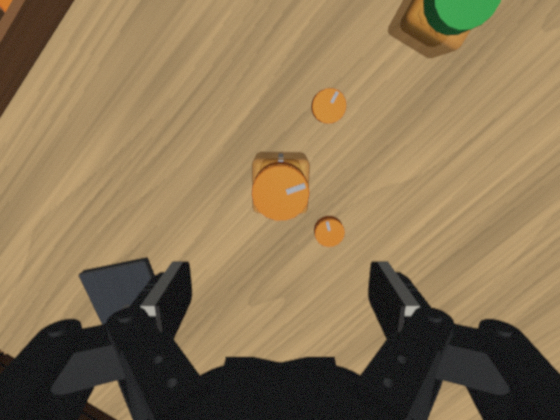

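```bash
python3 - <<'E'
from h import *
c=dict(np.load('w2.npz'))
im=c['image'][:,:,::-1]
cv2.imwrite('pics/w2c.png',cv2.resize(im[140:230,235:325],None,fx=6.6,fy=6.6,interpolation=cv2.INTER_CUBIC))
h=cv2.cvtColor(im,cv2.COLOR_BGR2HSV)
m=cv2.inRange(h,(10,165,180),(22,255,255)); m[:155]=0;m[235:]=0;m[:,:245]=0;m[:,313:]=0
cs,_=cv2.findContours(m,0,2);k=max(cs,key=cv2.contourArea);k=cv2.convexHull(k);el=cv2.fitEllipse(k)
C=ray(c,*el[0],.081);print(cv2.boundingRect(k),el,C,np.array(el[1])/c['fx']*(c['position'][2]-.081))
E
```

```text
(252, 166, 57, 54) ((280.13226318359375, 192.80349731445312), (53.945655822753906, 56.80242156982422), 89.6500244140625) [0.49204442 0.28722151 0.081     ] [0.04824474 0.05079961]
```

View pics/w2c.png

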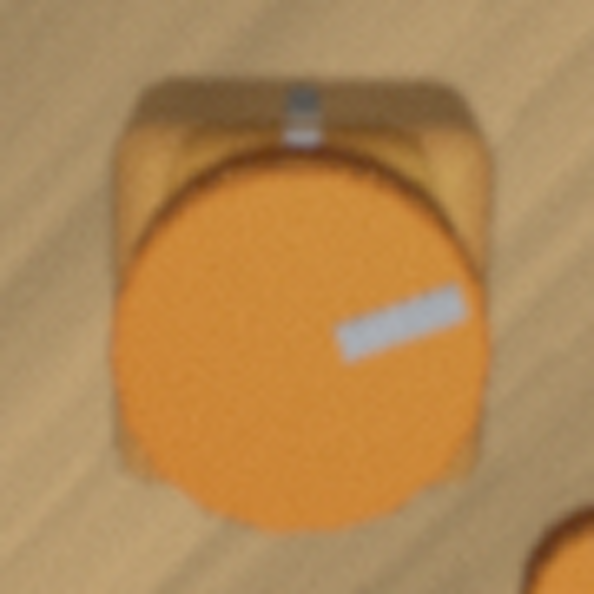

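Call:
apply_moves:
  series: [1,0,40,0,1,0,90,0,1,0,140,0,1,0,175,0,1,0,190,0,1,0,192,0,1,0,192,0]
  claw: 85

```text
t: 9.72
tool_pos: [0.4924, 0.289, 0.0216]
ee_rot: [[0.684, -0.729, -0.001], [-0.729, -0.684, 0.006], [-0.005, -0.004, -1.0]]
wrist_force: [0.7, -0.4, 0.1]
grip_width: 0.085
```

Call:
apply_moves:
  series: [0,0,0,0,0,0,0,0,0,0,0,0,0,0,0,0]
  claw: 50
  squeeze: 50

```text
t: 10.22
tool_pos: [0.4931, 0.2891, 0.0232]
ee_rot: [[0.684, -0.729, 0.001], [-0.729, -0.684, 0.007], [-0.004, -0.006, -1.0]]
wrist_force: [-0.8, -1.4, 5.5]
grip_width: 0.0577
```

Call:
apply_moves:
  series: [0,0,-30,0,0,0,-80,0,0,0,-125,0,16,15,-128,0.1,54,51,-128,0.27,95,89,-128,0.44,136,127,-128,0.61,177,166,-128,0.78,218,205,-128,0.95,259,243,-128,1.12,295,276,-128,1.28,315,295,-128,1.333]

```text
t: 11.72
tool_pos: [0.4927, -0.1456, 0.1481]
ee_rot: [[-0.552, -0.834, 0.001], [-0.834, 0.552, 0.007], [-0.006, 0.003, -1.0]]
wrist_force: [0.5, 0.0, -5.3]
grip_width: 0.0574
```

```bash
python3 - <<'E'
from cell import ctrl
from h import *
s=ctrl.observe();print(s['t'],s['joints'],s['tool_pos'],s['ee_rot'],s['grip_width'],s['dq'])
E
```

```text
11.725 [-0.29153762  0.29231724 -0.31935294  0.95998422  0.00661273 -1.27797279] [ 0.49267667 -0.14563436  0.14807902] [[-0.55166574 -0.83406459  0.00107882]
 [-0.8340431   0.55166004  0.00658027]
 [-0.00608351  0.00273033 -0.99997777]] 0.05743261912665398 [-0.39488071  0.09059221  0.12488347  0.04565028  0.02046422 -0.00581838]
```

Call:
apply_moves:
  series: [4,-4,20,-0.005,4,-4,40,-0.005,4,-4,55,-0.005,4,-4,60,-0.005]

```text
t: 12.22
tool_pos: [0.4928, -0.1503, 0.087]
ee_rot: [[-0.547, -0.837, -0.001], [-0.837, 0.547, 0.007], [-0.006, 0.005, -1.0]]
wrist_force: [-0.1, 0.7, -4.7]
grip_width: 0.0574
```

```bash
python3 - <<'E'
from cell import ctrl
from h import *
s,c=wristcam(ctrl)
cv2.imwrite('pics/w3.png',c['image'][:,:,::-1]);print(s['t'],s['tool_pos'],s['ee_rot'])
np.savez('w3.npz',**{k:c[k] for k in('image','fx','fy','cx','cy','attitude','position')})
c=ctrl.camera('side');cv2.imwrite('pics/s3.png',np.hstack([crop(c,316,200,50,4),crop(ctrl.camera('top'),308,215,50,4)]))
E
```

```text
12.225 [ 0.49284206 -0.15032407  0.08697796] [[-0.54728947 -0.83694264 -0.00111858]
 [-0.83692526  0.54726833  0.00731344]
 [-0.00550877  0.00493873 -0.99997263]]
```

View pics/w3.png

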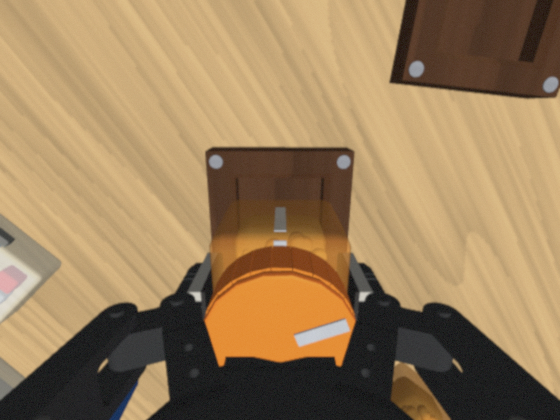

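View pics/s3.png

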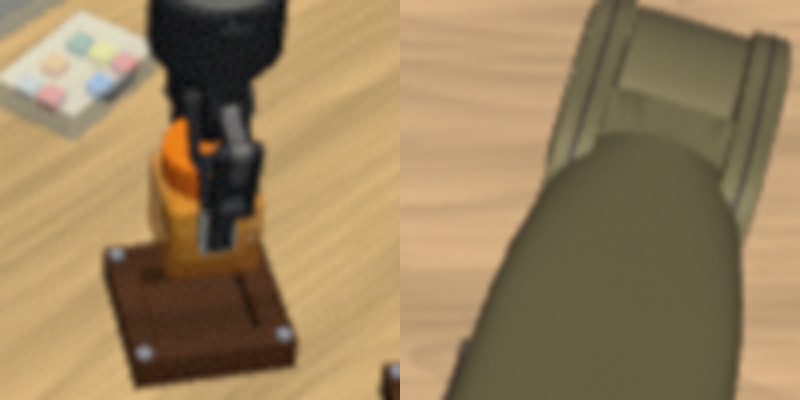

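```bash
python3 - <<'E'
from h import *
c=dict(np.load('w3.npz'))
g=c['image']
im=g[140:300,190:370,::-1];cv2.imwrite('pics/w3c.png',cv2.resize(im,None,fx=4,fy=3.7,interpolation=cv2.INTER_CUBIC))
m=(g.min(2)>115)&(g.max(2).astype(int)-g.min(2)<40); m=m.astype(np.uint8)
for a in(205,332):
    mm=np.zeros_like(m);mm[150:175,a:a+24]=m[150:175,a:a+24];M=cv2.moments(mm);u,v=M['m10']/M['m00'],M['m01']/M['m00'];print(u,v,M['m00'],ray(c,u,v,.024))
A=np.array([[-.5473,-.8369],[-.8369,.5473]]).T
tcp=np.array([.49284,-.15032])
for u,v,z in((216,162,.024),(343,162,.024)):print('tool',A@(ray(c,u,v,z)[:2]-tcp))
for u,v,z in((208,149,.024),(353,149,.024)):print('edge tool',A@(ray(c,u,v,z)[:2]-tcp))
zb=.087-.0232
for u,v,z in((213,210,zb+.0),(348,210,zb),(211,245,zb+.058),(351,245,zb+.058),(280,246,zb+.058)):print('jar',A@(ray(c,u,v,z)[:2]-tcp))
E
```

```text
215.46099290780143 161.21985815602838 141.0 [ 0.50438729 -0.20885631  0.024     ]
343.1843971631206 161.43971631205673 141.0 [ 0.43249484 -0.16154765  0.024     ]
tool [ 0.04214183 -0.04137228]
tool [0.04204401 0.04425748]
edge tool [ 0.05082134 -0.0461285 ]
edge tool [0.0507334  0.05037778]
jar [ 0.02140306 -0.03672106]
jar [0.02124503 0.04033874]
jar [ 0.02669311 -0.02538844]
jar [0.02654386 0.02842345]
jar [0.02619818 0.00109632]
```

View pics/w3c.png

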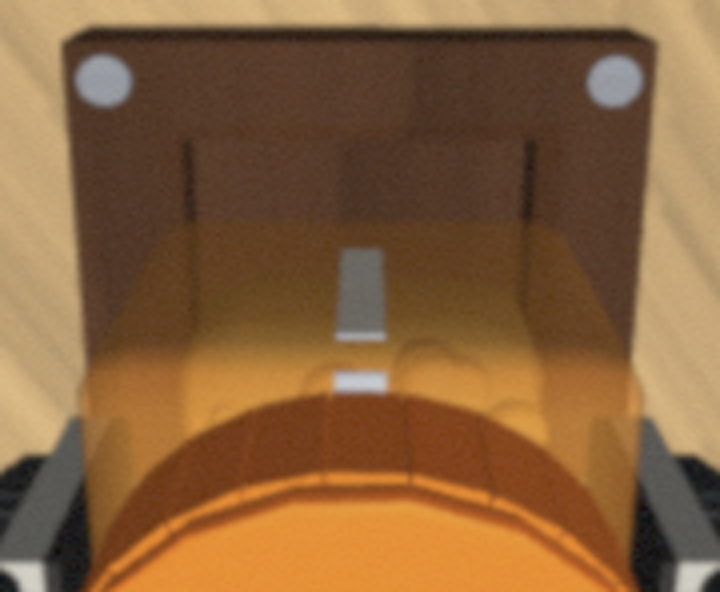

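Call:
apply_moves:
  series: [0,0,15,0,0,0,30,0,0,0,40,0,0,0,46,0,0,0,52,0,0,0,56,0,0,0,58,0,0,0,58,0]

```text
t: 13.38
tool_pos: [0.4942, -0.1502, 0.0303]
ee_rot: [[-0.547, -0.837, 0.001], [-0.837, 0.547, 0.007], [-0.006, 0.002, -1.0]]
wrist_force: [-0.3, 0.4, -5.2]
grip_width: 0.0572
```

Call:
apply_moves:
  series: [0,0,2,0,0,0,2,0]

```text
t: 13.62
tool_pos: [0.4946, -0.1503, 0.0293]
ee_rot: [[-0.547, -0.837, 0.003], [-0.837, 0.547, 0.006], [-0.007, 0.001, -1.0]]
wrist_force: [-2.1, 1.3, 3.4]
grip_width: 0.0572
```

Call:
apply_moves:
  series: [0,0,0,0,0,0,0,0,0,0,0,0]
  claw: 80

```text
t: 14.0
tool_pos: [0.4949, -0.1504, 0.0294]
ee_rot: [[-0.547, -0.837, 0.003], [-0.837, 0.547, 0.006], [-0.007, 0.001, -1.0]]
wrist_force: [0.6, -0.4, 0.7]
grip_width: 0.0796
```

Call:
apply_moves:
  series: [0,0,-10,0,0,0,-30,0,0,0,-50,0,0,0,-90,0,0,0,-120,0,0,0,-120,0]

```text
t: 14.75
tool_pos: [0.4968, -0.1518, 0.1526]
ee_rot: [[-0.547, -0.837, 0.009], [-0.837, 0.547, 0.004], [-0.009, -0.005, -1.0]]
wrist_force: [0.4, 0.6, -1.0]
grip_width: 0.0801
```

```bash
python3 - <<'E'
from cell import ctrl
from h import *
s,c=wristcam(ctrl)
cv2.imwrite('pics/w4.png',c['image'][:,:,::-1]);print(s['t'],s['joints'],s['tool_pos'],s['ee_rot'])
np.savez('w4.npz',**{k:c[k] for k in('image','fx','fy','cx','cy','attitude','position')})
c=ctrl.camera('side');cv2.imwrite('pics/s4.png',crop(c,316,200,50,6))
E
```

```text
14.75 [-0.30076539  0.29201375 -0.30699506  0.96418109  0.00667656 -1.29266397] [ 0.49678196 -0.15184969  0.15259502] [[-0.54704104 -0.83705476  0.00924267]
 [-0.83706255  0.54709166  0.00412346]
 [-0.00850815 -0.00548099 -0.99994878]]
```

View pics/w4.png

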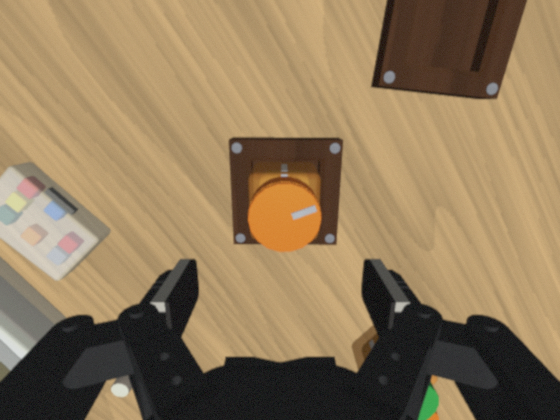

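View pics/s4.png

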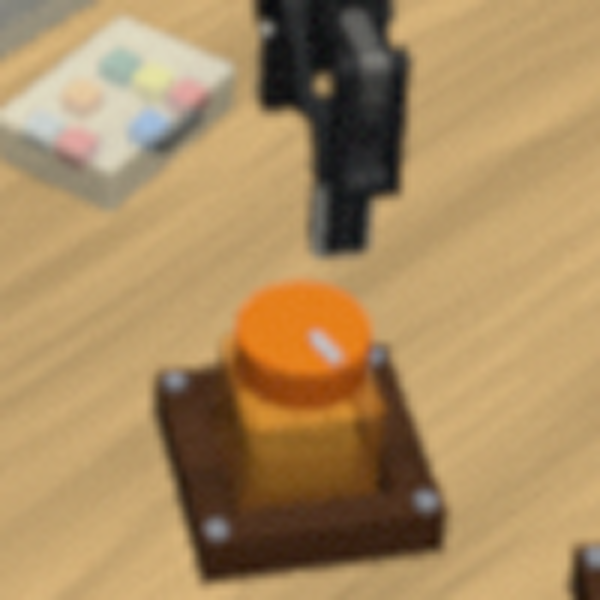

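```bash
python3 - <<'E'
from h import *
c=dict(np.load('w4.npz'));g=c['image']
im=g[:,:,::-1];cv2.imwrite('pics/w4c.png',cv2.resize(im[130:260,220:350],None,fx=4.6,fy=4.6,interpolation=cv2.INTER_CUBIC))
h=cv2.cvtColor(im.copy(),cv2.COLOR_BGR2HSV);print(h[225,270])
m=cv2.inRange(h,(8,150,190),(22,255,255)); m[:170]=0;m[260:]=0;m[:,:230]=0;m[:,340:]=0
cs,_=cv2.findContours(m,0,2);k=cv2.convexHull(max(cs,key=cv2.contourArea));el=cv2.fitEllipse(k)
A=np.array([[-.547,-.837],[-.837,.547]]).T;t=np.array([.49678,-.15185])
C=ray(c,*el[0],.087);print(cv2.boundingRect(k),el,C,'tool',A@(C[:2]-t),np.array(el[1])/c['fx']*(c['position'][2]-.087))
S=np.array([ray(c,*p,.024)[:2] for p in((237,148),(335,148),(240,238.5),(330,239))]);print(S,S.mean(0),'tool',A@(S.mean(0)-t))
E
```

```text
[ 15 195 214]
(248, 184, 73, 68) ((284.15283203125, 217.2164306640625), (68.22994995117188, 72.18651580810547), 84.95325469970703) [ 0.49261124 -0.15077462  0.087     ] tool [0.00138022 0.00407748] [0.04636185 0.04905032]
[[ 0.50420135 -0.20800324]
 [ 0.43221335 -0.16098918]
 [ 0.55227819 -0.13602772]
 [ 0.47975684 -0.08820298]] [ 0.49211243 -0.14830578] tool [-0.00041335  0.00584544]
```

View pics/w4c.png

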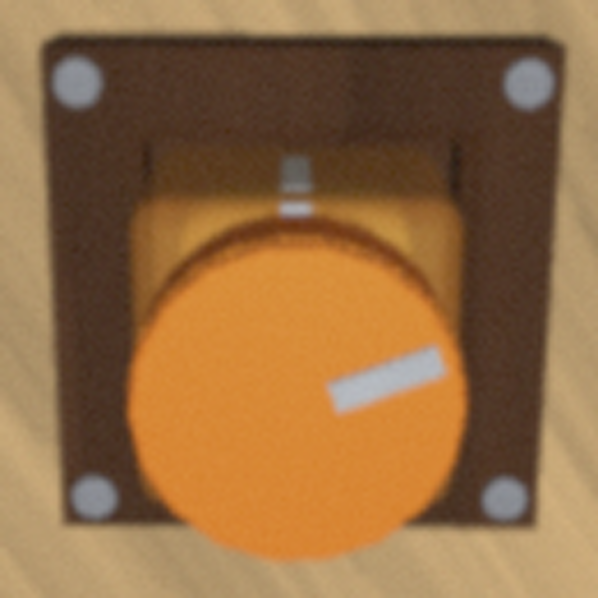

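Call:
apply_moves:
  series: [1,3,25,0,1,3,55,0,1,3,75,0,1,3,85,0,1,3,88,0,1,3,88,0]

```text
t: 15.6
tool_pos: [0.492, -0.1499, 0.0618]
ee_rot: [[-0.547, -0.837, 0.004], [-0.837, 0.547, 0.006], [-0.007, -0.0, -1.0]]
wrist_force: [-0.3, 0.7, 0.1]
grip_width: 0.0796
```

```bash
python3 - <<'E'
from cell import ctrl
from h import *
s,c=wristcam(ctrl)
print(s['t'],s['tool_pos'],s['wrist_force'])
cv2.imwrite('pics/s5.png',np.hstack([crop(ctrl.camera('side'),310,215,40,7)]));cv2.imwrite('pics/w5.png',c['image'][:,:,::-1])
E
```

```text
15.6 [ 0.49199576 -0.14986151  0.06178846] [-0.2758843   0.68416809  0.12669926]
```

View pics/s5.png

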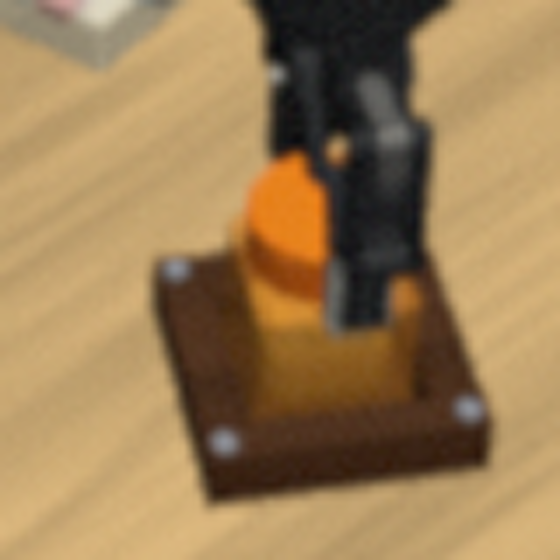

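View pics/w5.png

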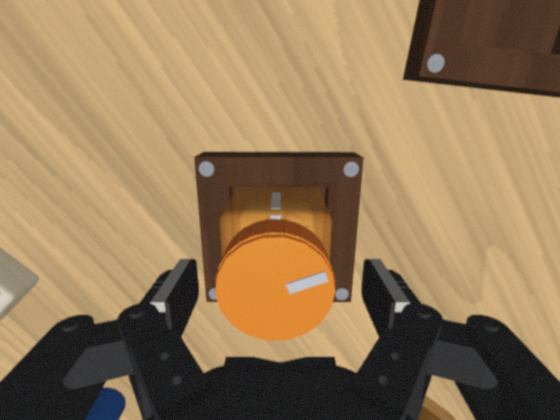

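```bash
python3 - <<'E'
from cell import ctrl
from h import *
s=ctrl.observe();c=ctrl.camera('side')
for sg in(1,-1):
  for z in(-.013,-.0065,0):
    P=s['tool_pos']+s['ee_rot']@np.array([0,sg*.045,z]);print(sg,z,P,np.round(proj(c,P),1))
print(proj(c,(.4945,-.1505,.087)),proj(c,(.4945,-.1505,.066)))
E
```

```text
1 -0.013 [ 0.45472    -0.12546132  0.0752639 ] [320.8 221.4]
1 -0.0065 [ 0.45475261 -0.12542583  0.06876408] [320.6 223.4]
1 0 [ 0.45478523 -0.12539034  0.06226426] [320.4 225.3]
-1 -0.013 [ 0.53005617 -0.1747      0.07537307] [312.  195.8]
-1 -0.0065 [ 0.53008879 -0.17466451  0.06887325] [311.9 197.7]
-1 0 [ 0.5301214  -0.17462902  0.06237342] [311.8 199.7]
(np.float64(315.9827395295884), np.float64(204.08555979338962)) (np.float64(315.57171001970863), np.float64(210.49975149397363))
```

Call:
apply_moves:
  series: [0,-2,0,0,0,-2,0,0]

```text
t: 16.0
tool_pos: [0.4948, -0.1514, 0.0629]
ee_rot: [[-0.547, -0.837, 0.006], [-0.837, 0.547, 0.005], [-0.008, -0.003, -1.0]]
wrist_force: [-0.6, 0.5, -0.7]
grip_width: 0.08
```

Call:
apply_moves:
  series: [0,0,0,0,0,0,0,0,0,0,0,0,0,0,0,0]
  claw: 46
  squeeze: 70

```text
t: 16.5
tool_pos: [0.4945, -0.1511, 0.0633]
ee_rot: [[-0.547, -0.837, 0.006], [-0.837, 0.547, 0.005], [-0.008, -0.002, -1.0]]
wrist_force: [-1.9, 0.7, 6.0]
grip_width: 0.0519
```

```bash
python3 - <<'E'
from cell import ctrl
from h import *
s,c=wristcam(ctrl)
print(s['t'],s['joints'],s['tool_pos'],s['wrist_force'],s['wrist_torque'],s['grip_width'])
cv2.imwrite('pics/s6.png',np.hstack([crop(ctrl.camera('side'),310,215,40,7)]));cv2.imwrite('pics/w6.png',c['image'][:,:,::-1])
E
```

```text
16.5 [-0.30094508  0.3755362  -0.44606443  0.74492734  0.00697739 -1.29279989] [ 0.49445937 -0.15112564  0.06331759] [-1.94432792  0.72825101  6.03120121] [0.19669947 0.34884113 0.01433486] 0.051859397385562465
```

View pics/s6.png

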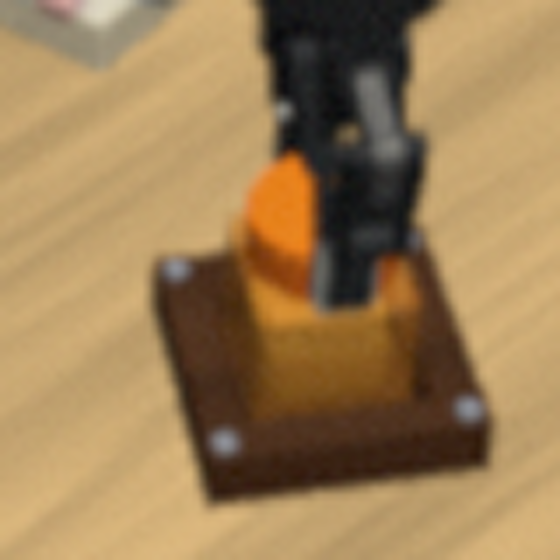

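View pics/w6.png

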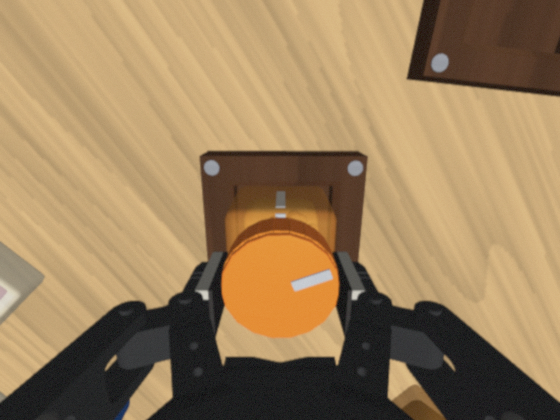

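Call:
apply_moves:
  series: [0,0,0,-0.06,0,0,0,-0.14,0,0,0,-0.22,0,0,0,-0.3,0,0,0,-0.38,0,0,0,-0.46,0,0,0,-0.54,0,0,0,-0.62,0,0,0,-0.7,0,0,0,-0.78,0,0,0,-0.84,0,0,0,-0.84]

```text
t: 18.1
tool_pos: [0.4943, -0.151, 0.0637]
ee_rot: [[0.258, -0.966, 0.006], [-0.966, -0.258, 0.006], [-0.004, -0.007, -1.0]]
wrist_force: [-2.0, 1.4, 5.3]
grip_width: 0.0522
```

```bash
python3 - <<'E'
from cell import ctrl
from h import *
s,c=wristcam(ctrl)
print(s['t'],s['joints'],s['tool_pos'],s['ee_rot'],s['wrist_force'],s['wrist_torque'],s['grip_width'])
cv2.imwrite('pics/w7.png',c['image'][:,:,::-1])
E
```

```text
18.1 [-0.30088145  0.3749518  -0.44595484  0.74573403  0.00724935 -2.13225461] [ 0.49431266 -0.15095443  0.06365268] [[ 0.25766451 -0.96621508  0.00611726]
 [-0.96622648 -0.25763152  0.00569208]
 [-0.00392377 -0.00737731 -0.99996509]] [-1.99923675  1.39761833  5.34838633] [0.28036248 0.19569888 0.02958176] 0.05223769756755251
```

View pics/w7.png

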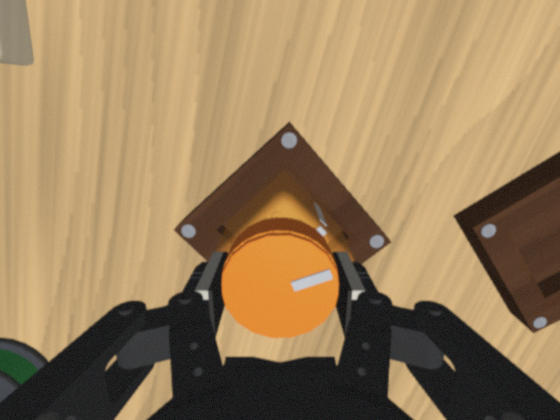

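```bash
cat > ang.py <<'E'
from h import *
import sys
from cell import ctrl
s,c=wristcam(ctrl)
n=sys.argv[1]
cv2.imwrite(f'pics/{n}.png',cv2.resize(c['image'][110:350,170:410,::-1],None,fx=2.5,fy=2.5,interpolation=cv2.INTER_CUBIC))
np.savez(n+'.npz',ee=s['ee_rot'],tp=s['tool_pos'],**{k:c[k] for k in('image','fx','fy','cx','cy','attitude','position')})
print(s['t'],s['tool_pos'],'yaw',np.degrees(np.arctan2(s['ee_rot'][1,0],s['ee_rot'][0,0])),s['wrist_force'],s['wrist_torque'],s['grip_width'],s['joints'][5])
E
python3 ang.py w8
```

```text
18.15 [ 0.49431449 -0.15092979  0.06364476] yaw -75.08162602601153 [-1.42053318  0.14547     5.33608775] [ 0.23790457  0.29626221 -0.01129942] 0.05235537900851897 -2.1319640600725145
```

View pics/w8.png

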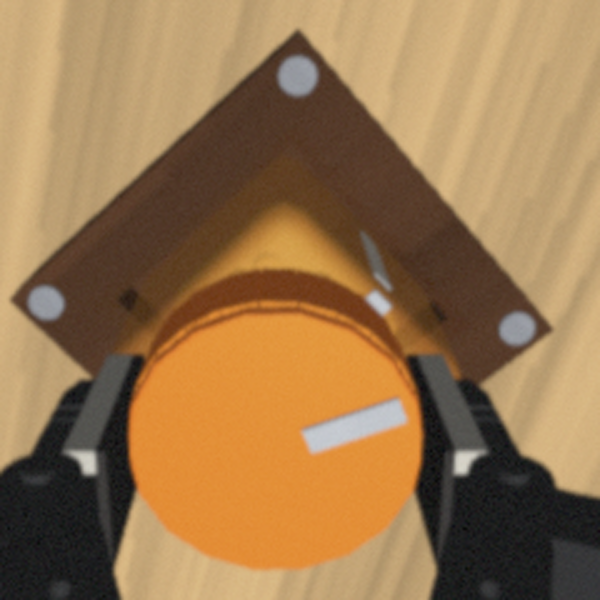

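```bash
cat > a2.py <<'E'
from h import *
import sys
n=sys.argv[1];q=[float(x) for x in sys.argv[2:]]
c=dict(np.load(n+'.npz'))
f=lambda u,v,z:ray(c,u/2.5+170-.3,v/2.5+110-.3,z)[:2]
C=f(q[0],q[1],.087);S=f(q[2],q[3],.064);M1=f(q[4],q[5],.087);M2=f(q[6],q[7],.087)
a=lambda d:np.degrees(np.arctan2(d[1],d[0]))
print('cap c',C,'stripe',a(S-C),np.linalg.norm(S-C),'mark',a(M2-M1),a(M2-C),'rel',a(S-C)-a(M2-M1))
E
python3 a2.py w8 276 430 378 303 307 443 405 410
```

```text
cap c [ 0.49457276 -0.15374658] stripe -128.83133839392315 0.025131708837339534 mark -143.64371722166095 -154.82322525985595 rel 14.812378827737803
```

Call:
apply_moves:
  series: [0,0,0,-0.07,0,0,0,-0.14,0,0,0,-0.2,0,0,0,-0.25,0,0,0,-0.25,0,0,0,-0.25]

```text
t: 18.95
tool_pos: [0.4952, -0.1509, 0.0653]
ee_rot: [[0.488, -0.873, 0.008], [-0.873, -0.488, 0.005], [-0.001, -0.01, -1.0]]
wrist_force: [-3.1, 3.1, 14.4]
grip_width: 0.0523
```

```bash
python3 ang.py w9
```

```text
18.95 [ 0.49516867 -0.15094787  0.06529051] yaw -60.80818534244089 [-3.09596538  3.09965075 14.41490896] [0.37823971 0.6197063  0.03545131] 0.05232317068842376 -2.3809384266674423
```

View pics/w9.png

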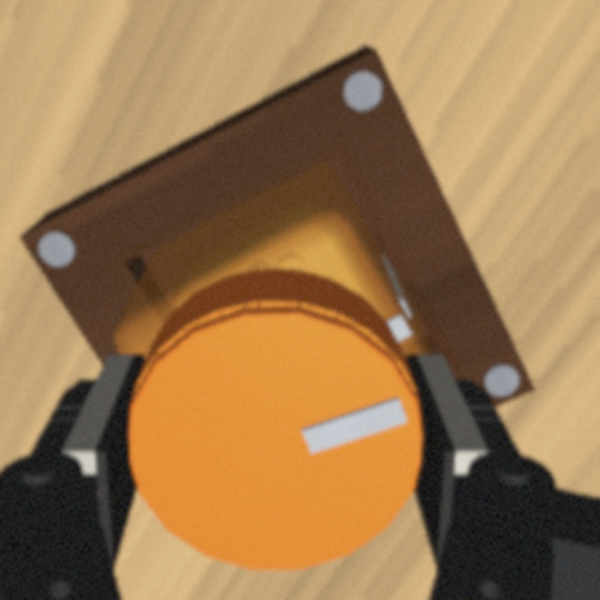

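Call:
apply_moves:
  series: [0,0,-3,0,0,0,-7,0,0,0,-12,0,0,0,-17,0,0,0,-23,0,0,0,-29,0,0,0,-34,0,0,0,-36,0,0,0,-36,0,0,0,-36,0]

```text
t: 20.25
tool_pos: [0.4947, -0.1511, 0.1011]
ee_rot: [[0.488, -0.873, 0.008], [-0.873, -0.488, 0.006], [-0.001, -0.01, -1.0]]
wrist_force: [-0.2, -0.1, -1.2]
grip_width: 0.0522
```

```bash
python3 ang.py w10; python3 - <<'E'
from cell import ctrl
from h import *
cv2.imwrite('pics/s10.png',crop(ctrl.camera('side'),312,205,48,6))
E
```

```text
20.25 [ 0.49467959 -0.15109827  0.10111179] yaw -60.808132251813674 [-0.16193235 -0.0536101  -1.16064394] [-0.01308352  0.01025026  0.01951238] 0.0522391616767393 -2.3814727109808174
```

View pics/w10.png

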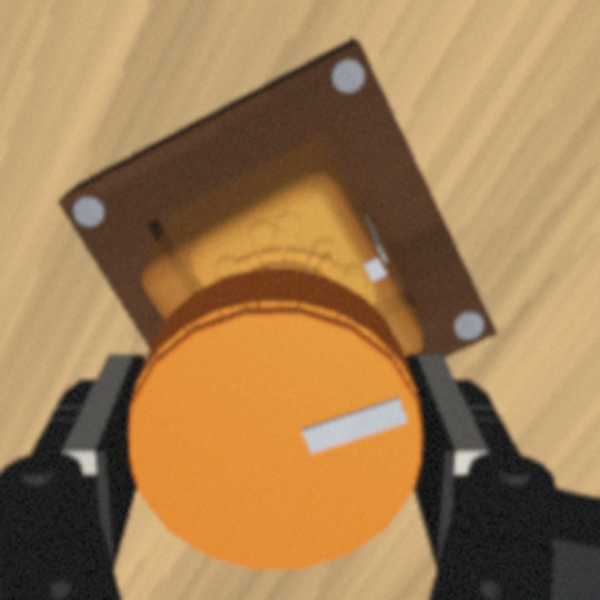

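View pics/s10.png

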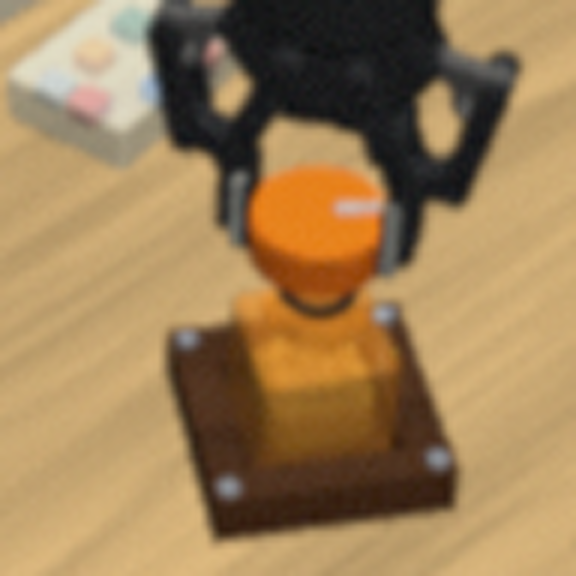

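Call:
apply_moves:
  series: [0,0,0,0,0,0,0,0,0,0,0,0,0,0,0,0]

```text
t: 20.85
tool_pos: [0.4947, -0.1511, 0.1011]
ee_rot: [[0.488, -0.873, 0.008], [-0.873, -0.488, 0.006], [-0.001, -0.01, -1.0]]
wrist_force: [-0.4, -0.1, -0.1]
grip_width: 0.0519
```

```bash
python3 - <<'E'
from cell import ctrl
from h import *
c=ctrl.camera('side')
for z in(.115,.12,.125,.13):print(z,proj(c,(.4947,-.151,z)))
h=cv2.cvtColor(c['image'],cv2.COLOR_RGB2HSV);m=cv2.inRange(h,(5,190,205),(16,255,255));m[:180]=0;m[215:]=0;m[:,:295]=0;m[:,340:]=0
cs,_=cv2.findContours(m,0,2);k=max(cs,key=cv2.contourArea);print(cv2.boundingRect(k),cv2.fitEllipse(k))
t=ctrl.camera('top');cv2.imwrite('pics/t10.png',t['image'][:,:,::-1])
E
```

```text
0.115 (np.float64(316.63411745720884), np.float64(195.1182765482563))
0.12 (np.float64(316.73755599940444), np.float64(193.50802936220293))
0.125 (np.float64(316.84167573926794), np.float64(191.88717784429514))
0.13 (np.float64(316.9464834281018), np.float64(190.25561689574198))
(306, 185, 21, 15) ((316.11322021484375, 192.19996643066406), (14.273185729980469, 20.067209243774414), 95.1240005493164)
```

View pics/t10.png

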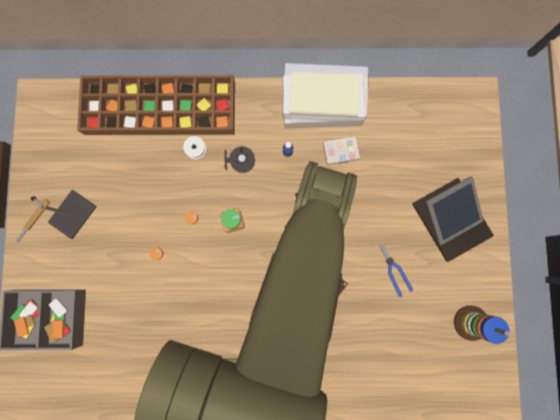

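The cap's top face sits at row 192 in the side view, which puts it at about z 0.124, so its lower edge is about 97 mm above the jar's origin. In the top view the bystanders are where they started. Handing in.

```bash
python3 - <<'E'
from cell import ctrl
print(ctrl.finish_job())
E
```

```text
the job is handed in; nothing more can be done
None
```

The job is handed in at about 21 s of the 51 s allowed. The jar stands in the farther brace, and the gripper holds the cap above its open mouth.

**What I did:** I gripped the jar across its flat sides, turned it about 76° clockwise and lowered it into the pocket. Then I gripped the cap and turned it about 63° anticlockwise. The threads let go, seen as the upward force jumping from 5 to 14 N and the tool rising about 1.6 mm. I then lifted the cap about 36 mm straight up.

**Last checks:**
- **Cap height:** the lower edge is about 97 mm above the jar's origin (82 to 125 mm allowed).
- **Cap position:** in the side view it is centred to about 2 mm of where the jar stands. Tool tilt is about 0.01 rad.
- **Grip:** the cap did not slip in the gripper (opening about 52 mm), and there is no residual wrist force.
- **Surroundings:** the jar looks seated in both views, and the bystanders are where they started.

**Less certain:**
- **Mark alignment:** I estimate about 8°, give or take 5°, from line-up, going by the tool's turn. The one attempt to measure it from the picture, before the last 14° of turning, gave about 15° against about 22° from the tool. That picture's cap centre was uncertain by a few mm, so I relied on the tool's turn and on the threads letting go.
- **Turning torque:** the wrist torque at rest while the cap was still held by its threads read only about 0.03 N m, where about 0.3 was expected. I did not find out why.
- **Early mishap:** on the first approach the last joint ran into its range limit, without passing it, and tilted the tool by about 0.024 rad. I corrected that, at a cost of about 5 s, before touching anything.

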